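# Angle a stretcher bar past the stanchion into its storage bay

### The job

Put the loose wooden stretcher bar away in the empty front bay of the plywood rack, only by pushing it across the table with the fingertips: work its left end in behind the upright steel post, then swing the other end in, until the bar lies home between the two cheeks, against the bay's back fence along its whole length. Keep the bar flat on the table, never lifting it, and leave the jars, the brushes and the loose cap where they stand.

Things in the scene. Friction and masses are not known exactly. Their poses are not given: they have to be found in the camera images.
- bay: fixed plywood rack. Its empty front bay is open in front (-x) and above, the table is its floor. Origin on the table, at the middle of the back fence's front face; y runs along the fence to the left. Fence and two cheeks: 40 mm high, 12 thick; cheeks reach 40 mm forward of the fence, inner faces at y = +-185 mm. Rear lane with stacked bars, 60 mm high, at x 12 to 76 mm
- post: fixed steel post with a black cap, in front of the bay's left half: 66 mm tall, tube 24 mm in diameter (cap 26), standing in a flange 40 mm in diameter, 5 mm high. Origin on its axis at table level, 92 mm in front of the fence; axes parallel to the bay's. Flange to fence: 72 mm. The opening from post to right cheek is shorter than the bar
- bar: loose pine stretcher bar lying flat, 300 mm long (its y axis), 36 wide (x), 16 high with a bead 10 wide, 20 high along its front (-x) edge; about 0.13 kg. Origin at the centre of its underside; +y is its left end. It starts in front of the bay, right of the post, and slides when pushed
- bar_left_end (a point): middle of the bar's left (+y) end face, 10 mm above its underside
- bar_right_end (a point): middle of the bar's right (-y) end face, 10 mm above its underside
- jar_1: green paint jar with a white screw cap, 44 mm diameter, 64.5 mm tall; origin at the centre of its underside; a bystander, to be left alone
- jar_2: pink paint jar with a white screw cap, 44 mm diameter, 64.5 mm tall; origin at the centre of its underside; a bystander, to be left alone
- jar_3: red paint jar with a white screw cap, 44 mm diameter, 64.5 mm tall; origin at the centre of its underside; a bystander, to be left alone
- jar_4: ochre paint jar with a white screw cap, 44 mm diameter, 64.5 mm tall; origin at the centre of its underside; a bystander, to be left alone
- brush_glass: glass of paint water 68 mm in diameter and 85 mm tall with two brushes standing in it up to about 165 mm; origin at the centre of its underside; a bystander, to be left alone
- flat_brush: flat paint brush lying on the table, 180 mm long (its y axis), 20 mm wide, 9 mm high; origin on its underside near the middle; a bystander, to be left alone
- jar_cap: loose white jar cap on the table, 39 mm diameter, 14 mm high; origin at the centre of its underside; a bystander, to be left alone

How it is judged (in metres and radians):
On the way:
1. the bar's left end is behind the post (y of bar_left_end in the frame of post above 0.015 m and x of bar_left_end in the frame of post above 0.02 m), for 0.1 s.
At the end, for the whole second after the job is handed in: The bar lies flat, at rest, between the two cheeks of the front bay, its back edge within 7 mm of the fence at both ends (x of bar_left_end in the frame of bay between -0.025 and -0.01 m and x of bar_right_end in the frame of bay between -0.025 and -0.01 m and y of bar_left_end in the frame of bay below 0.188 m and y of bar_right_end in the frame of bay above -0.188 m and height (world z) of bar below 0.004 m and angle between bar's own z axis and vertical below 0.03 rad and linear speed of bar below 0.01 m/s); the robot touches nothing.
It fails at once if the bar was lifted or tipped off the table (height (world z) of bar above 0.01 m or angle between bar's own z axis and vertical above 0.12 rad).
It fails at once if a jar, a brush, the glass or the cap was pushed aside (over 25 mm) or knocked over (distance of any of jar_1, jar_2, jar_3, jar_4, brush_glass, flat_brush, jar_cap from where it was at the start of the episode above 0.025 m or angle between any of jar_1, jar_2, jar_3, jar_4, brush_glass's own z axis and vertical above 0.4 rad).
It also fails if it takes over 67 s, if anything falls off the work surface, if the arm or the gripper's body presses on something with over 40 N, if the wrist force passes 120 N, or if a joint passes its speed limit or range.

### The arm

A 7-joint arm with a two-finger parallel gripper is mounted at the origin on the work surface. World frame = base frame: x ahead of the robot, y to its left, z up, the work surface at z = 0. Lengths are in mm, angles in rad, forces in N, time in s.
With the tool pointing down it reaches from about 400 to 875 mm from the base axis. Payload 4.4 kg.
Tool frame: the origin (TCP) lies midway between the tips of the shut fingers; the grasp point (between the pads) lies grasp_offset behind it (grasp_offset is the distance from the TCP to the grasp point, in mm); z points along the fingers, y is the line along which they close (so a half turn about z gives the same grasp; the last joint's range is limited). The gripper opens to 85 mm and grips with 20 to 120 N. Pads are 22 mm wide; open, the fingers measure 114 mm over their backs; the gripper's body (76 mm by 85 mm) begins 54 mm behind the grasp point. The pads swing forward as they close: fully open they stand 13 mm farther back than shut.
Start: joints at [-1.26, 0.628, 0.038, 1.517, -0.027, 0.996, -0.02], TCP at [239.143, 604.424, 231.313] pointing down, gripper open.
Joint ranges: [-3.06, 3.06], [-0.37, 2.12], [-1.25, 1.32], [0.18, 2.47], [-1.1, 4.24], [0.23, 1.98], [-2.94, 2.94]. Speed limits (rad/s): [2.57, 2.57, 3.14, 3.14, 3.14, 3.14, 3.14].

### API

Orientations are given as [roll, pitch, yaw] about the fixed x, y, z axes, in that order (R = Rz(yaw) Ry(pitch) Rx(roll)).
In Python, from cell import * gives the robot as it stands. The module is installed in compiled form; this text tells all that it offers.
- The arm moves only by the shell command python3 -m jog 'ROWS'. ROWS is a JSON object of lists of equal length, an entry for each row: "angular": the turn, a rotation vector about the tool's x, y, z in degrees, a list of three; "travel": the shift along the tool's x, y, z in cm, a list of three; "fingers": the closure, from 0 (fully open) to 1 (shut). In form: {"angular": [[rx, ry, rz], ...], "travel": [[tx, ty, tz], ...], "fingers": [fingers, ...]}. A call has 1 to 5 rows; each row is the pose to reach, as a shift and turn from the pose commanded when the call began, along the tool's axes at that moment; what a row does not reach only later rows make up. A row lasts 1/8 s, in which the tool goes at most 62.5 mm and 10.7 degrees, less where a joint would pass 70% of its speed; a pose out of reach is approached as far as the arm can. A call with a gripper value outside its range is refused whole. The fingers move at their own pace and stop on an object; the grip force is fixed at half the most. Time passes only in rows, so rows that repeat a pose let the fingers close. It gives the time, the measured TCP pose, the force and the opening at its end, in the units of the state.
- read_state(): the state, without advancing time (a new reading comes with each control period).
- get_image(name): name is "scene" or "side" or "wrist"; returns the picture (480x640x3 uint8, red, green, blue); there is no depth.
- camera_model(name): a dict with "mtx" (3x3 intrinsics, pixels), "T" (4x4, takes a point from camera to world coordinates). Camera axes: x right, y down, z forward; pixel columns grow to the right and rows downward; lengths in mm; the calibration is good to about 2 mm. A picture is of the moment at which its call begins: read the wrist's pose just before it. camera_model takes no time and is no camera call; for the wrist camera it gives the pose at the moment of the call.
- finish_job(): hands the job in, once; it reports no verdict.
The state is a dict: "clock": time; "qpos": joint angles; "qd": joint speeds; "tau": joint torques, N m; "eef_pos": TCP position; "tool_rot": TCP orientation; "force": force on the tool from outside, world axes, zero at the start; "torque": the same for the moment, N m; "width": finger opening in mm.
Only numpy, scipy, OpenCV 4.12 (cv2) and the standard library are available. Lean on these libraries where they do the work, as an engineer would, in place of code of your own. Each camera call takes 0.05 s, during which the arm holds its last target. There are 200 camera calls.

## Working session

There is one attempt and no reset: what is moved stays moved. The work goes in short steps, Python scripts to look and compute and a shell command to move; the robot and the scene stay as the last step left them, time stands still between calls to the robot, and variables do not carry over. Pictures are saved under pics/ and viewed, on a budget of 10 in all, crops included, one or two more only if the job needs it, and the job is handed in when it is done.

```bash
mkdir -p pics; python3 - <<'E'
from cell import *
import cv2
s=read_state();print(s)
for n in("scene","side"):
    cv2.imwrite(f"pics/{n}0.png",get_image(n)[:,:,::-1]);m=camera_model(n);print(n,m["mtx"],m["T"])
E
```

```text
{'clock': 0.0, 'qpos': array([-1.25980488,  0.62933751,  0.0384337 ,  1.51837499, -0.02701343,
        0.99631714, -0.01998454]), 'qd': array([ 7.98564437e-04,  7.61633294e-04,  1.67362475e-04, -1.20144292e-03,
        5.41593294e-04,  8.42123858e-05, -5.25227719e-04]), 'tau': array([-7.91095208e-04, -5.63406622e+01,  1.22577868e+00, -1.93439770e+01,
        1.09732113e-02,  1.05170891e-02, -5.38415904e-06]), 'eef_pos': array([238.89176998, 603.8256775 , 230.39230071]), 'tool_rot': array([-3.13967328e+00,  9.06473702e-06,  2.76481589e+00]), 'force': array([ 0.12954909, -0.95419256, -0.50624956]), 'torque': array([ 0.00088952, -0.00766079,  0.01462962]), 'width': 85.80505834989957}
scene [[465.1246306    0.         314.49524177]
 [  0.         465.1246306  241.1390817 ]
 [  0.           0.           1.        ]] [[-5.92273051e-01  5.35939172e-01 -6.01649264e-01  1.17085518e+03]
 [ 8.05470273e-01  4.13045364e-01 -4.24983725e-01  3.38453612e+02]
 [ 2.07430139e-02 -7.36317004e-01 -6.76318709e-01  7.27047616e+02]
 [ 0.00000000e+00  0.00000000e+00  0.00000000e+00  1.00000000e+00]]
side [[487.79166017   0.         318.94914986]
 [  0.         487.79166017 239.61890022]
 [  0.           0.           1.        ]] [[ 9.43259182e-01 -1.65000725e-01  2.88161200e-01  2.91214836e+02]
 [-3.31504391e-01 -5.17991750e-01  7.88536230e-01 -8.37294918e+02]
 [ 1.91560746e-02 -8.39320742e-01 -5.43298939e-01  5.62286204e+02]
 [ 0.00000000e+00  0.00000000e+00  0.00000000e+00  1.00000000e+00]]
```

View pics/scene0.png

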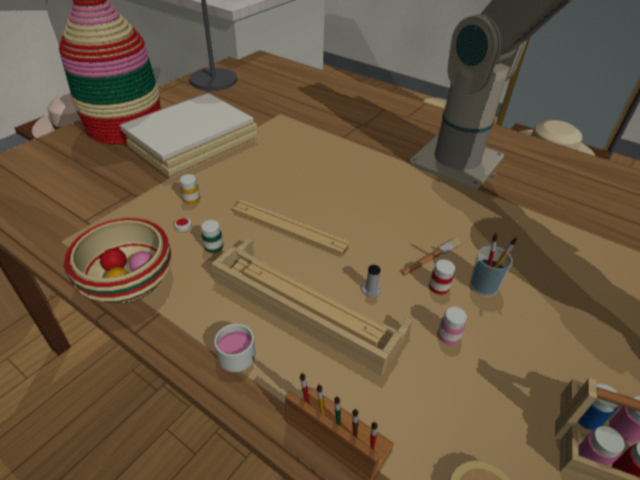

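View pics/side0.png

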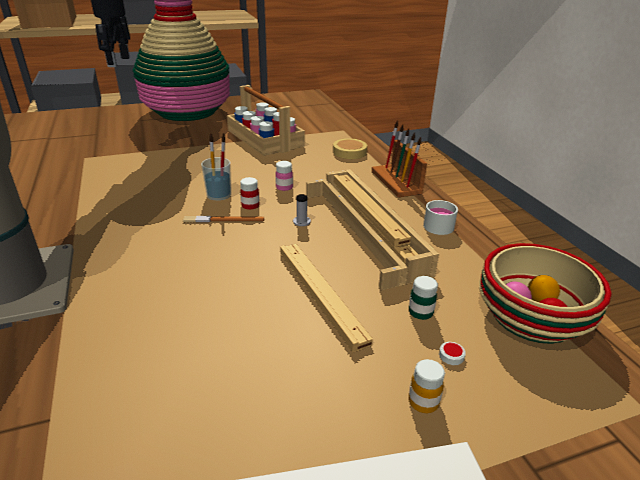

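The bar's left end (side px 288,250) is near the post (302,222); its right end is at (362,345). The bay runs from (315,190) to (400,280), with the green jar at its right cheek. Next I zoom in to read the corners.

```bash
python3 - <<'E'
import cv2
a=cv2.imread("pics/side0.png")[160:360,265:465]
cv2.imwrite("pics/side0c.png",cv2.resize(a,None,fx=3,fy=3,interpolation=cv2.INTER_CUBIC))
a=cv2.imread("pics/scene0.png")[190:370,195:425]
cv2.imwrite("pics/scene0c.png",cv2.resize(a,None,fx=3,fy=3,interpolation=cv2.INTER_CUBIC))
E
```

```text
(no output)
```

View pics/side0c.png

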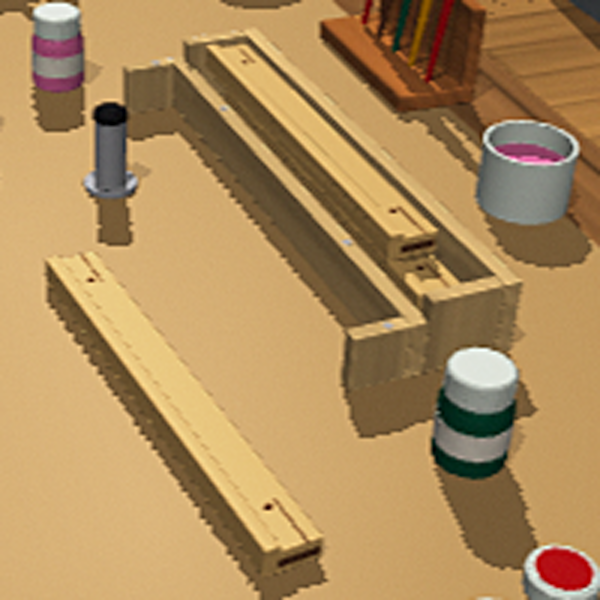

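View pics/scene0c.png

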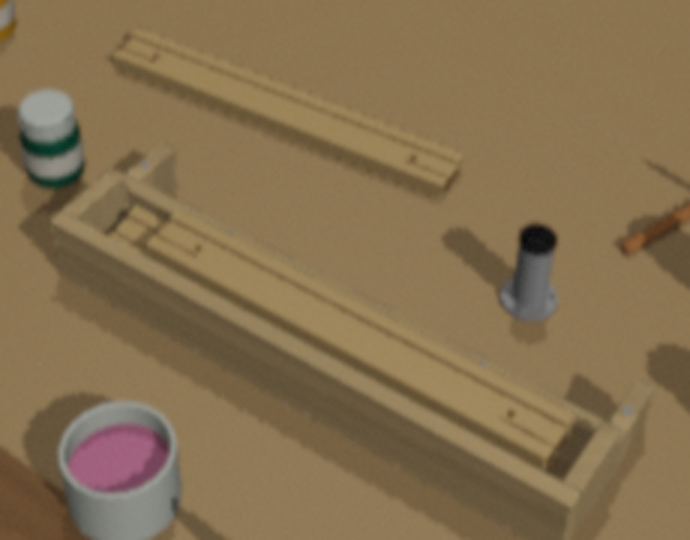

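Crops read as follows. Side crop: bar corners (48,262), (95,252), (323,543), (265,553); right cheek front top (347,336), fence corner (425,322); left cheek front inner top (126,71); post cap (110,110). In the scene crop the bar's ends are at (115,50) and (443,183)/(460,157), and the post cap is at (538,238).

```bash
cat > h.py <<'E'
from cell import *
import numpy as np
def ray(n,u,v,z):
    m=camera_model(n);T=np.array(m["T"]);d=T[:3,:3]@np.linalg.solve(m["mtx"],[u,v,1]);o=T[:3,3]
    return (o+d*(z-o[2])/d[2])[:2]
def proj(n,p):
    m=camera_model(n);T=np.array(m["T"]);q=np.array(m["mtx"])@(T[:3,:3].T@(np.array(p)-T[:3,3]));return q[:2]/q[2]
E
python3 - <<'E'
from h import *
off={"side":(265,160),"scene":(195,190)}
P={}
for n,k,X,Y,z in [("side","RCout",347,336,40),("side","RCfence",425,322,40),("side","LCin",126,71,40),("side","LCfence",172,64,40),
("side","barLF",48,262,20),("side","barLB",95,252,16),("side","barRB",323,543,16),("side","barRF",265,553,20),("side","post",110,110,66),
("scene","barLF",460,157,20),("scene","barLB",443,183,16),("scene","barRB",113,54,16),("scene","barRF",128,35,20),("scene","post",538,238,66),
("scene","RCfront",172,150,40),("scene","LCfront",648,390,40),("side","flange",110,184,5),("scene","flange",528,300,5)]:
    p=ray(n,(X+.5)/3-.5+off[n][0],(Y+.5)/3-.5+off[n][1],z);print(n,k,p.round(1))
def full(n,k,u,v,z):print(n,k,ray(n,u,v,z).round(1))
full("side","jar1cap",424,284,64.5);full("scene","jar1cap",211,227,64.5)
full("side","jar4cap",429,369,64.5);full("side","jar2(pink)",284,166,64.5);full("side","jar3",249,184,64.5);full("side","cap",453,350,14);full("side","brushtip R",264,219,9);full("side","glass",217,165,85)
E
```

```text
side RCout [ 638.2 -212.7]
side RCfence [ 689.7 -214.4]
side LCin [622.5 163.8]
side LCfence [661.9 164.9]
side barLF [497.1 -52.6]
side barLB [532.1 -44.7]
side barRB [ 564.1 -344.6]
side barRF [ 530.7 -345.4]
side post [575.3  57.5]
scene barLF [498.2 -44.5]
scene barLB [525.8 -41. ]
scene barRB [ 563.5 -338.6]
scene barRF [ 541.2 -342.5]
scene post [576.5  64.7]
scene RCfront [ 639.1 -204.2]
scene LCfront [624.2 175.6]
side flange [574.7  55.6]
scene flange [577.1  64.7]
side jar1cap [ 676.4 -295.5]
scene jar1cap [ 681.8 -282.1]
side jar4cap [ 590.  -460.6]
side jar2(pink) [583.6 223.1]
side jar3 [481.  152.1]
side cap [ 675.4 -400.3]
side brushtip R [496.1  82.5]
side glass [423.7 230.3]
```

```bash
cat >> h.py <<'E'
from scipy.spatial.transform import Rotation as Ro
def goal(x,y,z,yawdeg):
    s=read_state();R=Ro.from_euler("xyz",s["tool_rot"]);G=Ro.from_euler("xyz",[180,0,yawdeg],degrees=True)
    print("t",s["clock"],"pos",s["eef_pos"].round(1),"yaw",np.degrees(s["tool_rot"]).round(1),"F",s["force"].round(1),
     "\n travel cm",(R.inv().apply(np.array([x,y,z])-s["eef_pos"])/10).round(2),"ang",(R.inv()*G).as_rotvec(degrees=True).round(1))
E
python3 -c "
from h import *
goal(460,200,230,110);goal(480,-120,150,78)"
```

```text
t 0.1 pos [238.9 603.9 230.5] yaw [-179.9    0.   158.4] F [-0.2  0.5  0.7] 
 travel cm [-35.42 -29.42   0.1 ] ang [-0.1  0.  48.4]
t 0.1 pos [238.9 603.9 230.5] yaw [-179.9    0.   158.4] F [-0.2  0.5  0.7] 
 travel cm [-49.05 -58.43   8.15] ang [-0.1  0.1 80.4]
```

```bash
python3 -m jog '{"angular":[[0,0,48],[0,0,48],[0,0,48],[0,0,48],[0,0,48]],"travel":[[-35.4,-29.4,0],[-35.4,-29.4,0],[-35.4,-29.4,0],[-35.4,-29.4,0],[-35.4,-29.4,0]],"fingers":[1,1,1,1,1]}'
python3 -c "
from h import *
goal(470,-122,150,78)"
```

```text
clock: 0.72
eef_pos: [389.8, 328.4, 231.2]
tool_rot: [3.142, 0.0, 1.924]
force: [0.4, 1.0, -0.2]
width: 0.3
t 0.725 pos [389.8 328.4 231.2] yaw [180.    0.  110.2] F [ 0.4  1.  -0.2] 
 travel cm [-45.04  -8.04   8.13] ang [ 0.   0.  32.2]
```

```bash
python3 -m jog '{"angular":[[0,0,16],[0,0,32],[0,0,32],[0,0,32],[0,0,32]],"travel":[[-21,-3.8,0],[-21,-3.8,0],[-45,-8,0],[-45,-8,8],[-45,-8,8]],"fingers":[1,1,1,1,1]}'
python3 -c "
from h import *
goal(470,-122,150,78)"
```

```text
clock: 1.35
eef_pos: [444.4, 26.4, 195.4]
tool_rot: [3.141, -0.0, 1.369]
force: [1.0, 0.4, -0.1]
width: -0.3
t 1.35 pos [444.4  26.4 195.4] yaw [180.   -0.   78.5] F [ 1.   0.4 -0.1] 
 travel cm [-14.03   5.47   4.54] ang [ 0.  -0.   0.5]
```

```bash
python3 -m jog '{"angular":[[0,0,0.5],[0,0,0.5],[0,0,0.5],[0,0,0.5],[0,0,0.5]],"travel":[[-14,5.5,4.5],[-14,5.5,4.5],[-14,5.5,4.5],[-14,5.5,9],[-14,5.5,14]],"fingers":[1,1,1,1,1]}'
python3 -c "
from h import *
goal(470,-122,8,78)"
```

```text
clock: 1.98
eef_pos: [470.6, -121.0, 54.9]
tool_rot: [3.14, 0.0, 1.359]
force: [0.9, -0.1, -0.0]
width: 0.2
t 1.975 pos [ 470.6 -121.    54.9] yaw [179.9   0.   77.9] F [ 0.9 -0.1 -0. ] 
 travel cm [-0.11 -0.05  4.69] ang [ 0.1  0.  -0.1]
```

```bash
python3 -m jog '{"angular":[[0,0,0],[0,0,0],[0,0,0]],"travel":[[0,0,3.5],[0,0,4.6],[0,0,4.6]],"fingers":[1,1,1]}'
python3 - <<'E'
from h import *
import cv2
p=read_state()["eef_pos"];print(p)
out=[]
for n in("side","scene"):
    c=proj(n,p);print(n,c);i=get_image(n)[:,:,::-1]
    x,y=c.round().astype(int);x0,y0=x-50,y-75
    a=cv2.resize(i[y0:y0+150,x0:x0+100],None,fx=4,fy=4,interpolation=cv2.INTER_CUBIC)
    cv2.circle(a,tuple(((c-[x0,y0]+.5)*4).astype(int)),3,(0,0,255),-1);out.append(a)
    print(x0,y0)
cv2.imwrite("pics/tip.png",np.hstack(out))
E
```

```text
clock: 2.35
eef_pos: [469.8, -120.4, 9.6]
tool_rot: [-3.141, 0.0, 1.36]
force: [-0.0, -0.0, -1.2]
width: 0.0
[ 469.75735495 -120.35445393    9.62487716]
side [276.47875759 273.14634668]
226 198
scene [327.49652003 225.52088703]
277 151
```

View pics/tip.png

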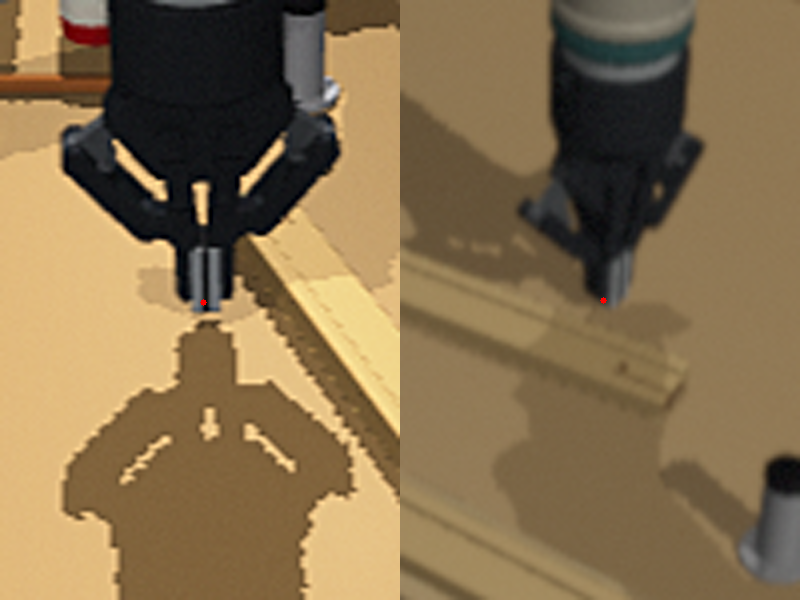

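The tip matches the projection within about 4 mm, with opposite signs in the two cameras, so the camera averages are sound. I'll push the left half.

```bash
python3 -m jog '{"angular":[[0,0,0],[0,0,0],[0,0,0],[0,0,0],[0,0,0]],"travel":[[0.4,1.6,0],[0.75,2.9,0],[1.0,4.0,0],[1.3,5.1,0],[1.6,6.2,0]],"fingers":[1,1,1,1,1]}'
cat >> h.py <<'E'
import cv2
def snap(name,boxes,f):
    out=[]
    for n,(x0,y0,w,h) in boxes:
        i=get_image(n)[y0:y0+h,x0:x0+w,::-1];out.append(cv2.resize(i,None,fx=f,fy=f,interpolation=cv2.INTER_CUBIC))
    cv2.imwrite("pics/"+name,np.vstack(out))
def px(n,k,x0,y0,f,X,Y,z):
    p=ray(n,(X+.5)/f-.5+x0,(Y+.5)/f-.5+y0,z)
    p=p+(np.array([0,4]) if n=="side" else np.array([0,-4]))
    d=p-[671,-16];c,s=np.cos(.041),np.sin(.041);b=np.array([c*d[0]+s*d[1],-s*d[0]+c*d[1]]);print(n,k,"world",p.round(1),"bay",b.round(1));return b
E
python3 - <<'E'
from h import *
print(read_state()["force"],read_state()["eef_pos"])
snap("p1.png",[("side",(265,160,200,200))],3)
E
```

```text
clock: 3.08
eef_pos: [531.7, -117.5, 10.5]
tool_rot: [-3.137, -0.0, 1.359]
force: [-6.4, 0.3, 12.0]
width: -0.0
[-6.42965718  0.28281364 11.9511611 ] [ 531.68329107 -117.49470627   10.51456367]
```

View pics/p1.png

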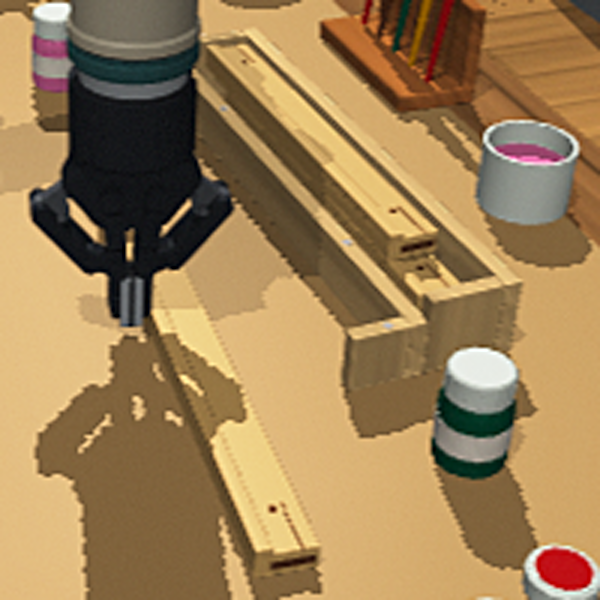

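```bash
python3 - <<'E'
from h import *
a=px("side","RB",265,160,3,320,547,16);b=px("side","RF",265,160,3,256,556,20)
c=px("side","front",265,160,3,150,322,20);e=px("side","bk",265,160,3,205,340,16)
for p,q in((b,c),(a,e)):print("tilt",np.arctan2(*(q-p)))
E
```

```text
side RB world [ 561.4 -342.7] bay [-122.9 -322. ]
side RF world [ 525.5 -341.9] bay [-158.7 -319.7]
side front world [ 539.7 -133.3] bay [-136.  -111.8]
side bk world [ 568.  -156.5] bay [-108.7 -136.2]
tilt 0.10888638006902253
tilt 0.0761308575549067
```

```bash
python3 -m jog '{"angular":[[0,0,0],[0,0,0],[0,0,0],[0,0,0],[0,0,0]],"travel":[[0.2,0.7,-0.1],[0.35,1.4,-0.1],[0.55,2.2,-0.1],[0.75,3.0,-0.1],[0.75,3.0,-0.1]],"fingers":[1,1,1,1,1]}'
python3 -m jog '{"angular":[[0,0,0],[0,0,0],[0,0,0],[0,0,0]],"travel":[[-0.5,-2,0],[-1.2,-5,-4],[-1.2,-5,-8],[-1.2,-9,-9]],"fingers":[1,1,1,1]}'
python3 - <<'E'
from h import *
snap("p2.png",[("side",(265,160,200,200))],3)
goal(560,-385,100,78)
E
```

```text
clock: 3.75
eef_pos: [566.0, -116.5, 10.7]
tool_rot: [3.14, 0.0, 1.36]
force: [0.2, -0.5, -0.4]
width: 0.2
clock: 4.25
eef_pos: [478.1, -110.7, 103.1]
tool_rot: [3.133, 0.001, 1.36]
force: [-1.0, 0.2, -0.7]
width: 0.0
t 4.3 pos [ 468.5 -108.2  102.5] yaw [-1.798e+02 -1.000e-01  7.790e+01] F [-7.6  2.3  0.4] 
 travel cm [-25.14  14.77   0.15] ang [-0.2 -0.1 -0.1]
```

View pics/p2.png

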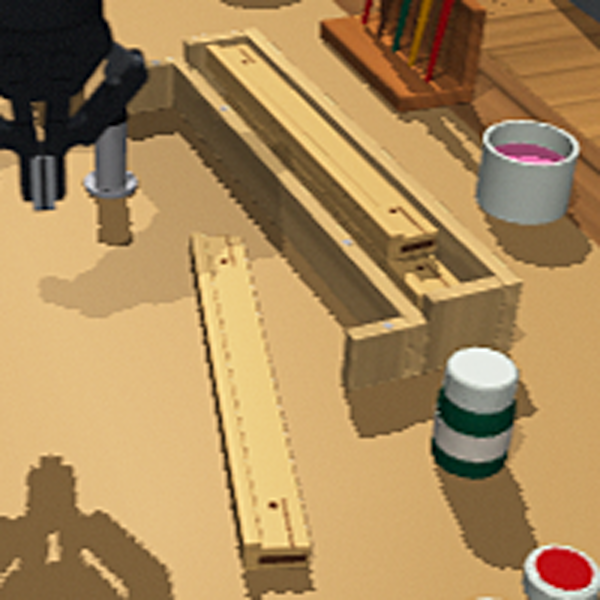

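```bash
python3 - <<'E'
from h import *
a=px("side","RB",265,160,3,311,549,16);b=px("side","RF",265,160,3,245,552,20)
c=px("side","LF",265,160,3,192,236,20);e=px("side","LB",265,160,3,243,237,16)
for p,q in((b,c),(a,e)):print("tilt",np.arctan2(*(q-p)),np.linalg.norm(q-p))
print("L",(c+e)/2,"R",(a+b)/2)
E
```

```text
side RB world [ 556.4 -342.6] bay [-127.9 -321.6]
side RF world [ 521.2 -337.5] bay [-162.8 -315.1]
side LF world [599.5 -47.7] bay [-72.7 -28.8]
side LB world [634.9 -53.8] bay [-37.6 -36.3]
tilt 0.3048235843135375 300.16549339668177
tilt 0.30668381917767135 299.285179653617
L [-55.16243086 -32.52364451] R [-145.38292621 -318.34782449]
```

```bash
python3 -c "
from h import *
goal(499,-288,10.5,78)"
```

```text
t 4.3 pos [ 468.5 -108.2  102.5] yaw [-1.798e+02 -1.000e-01  7.790e+01] F [-7.6  2.3  0.4] 
 travel cm [-16.95   6.8    9.15] ang [-0.2 -0.1 -0.1]
```

```bash
python3 -m jog '{"angular":[[0,0,0],[0,0,0],[0,0,0],[0,0,0],[0,0,0]],"travel":[[-6,2.4,0],[-11,4.8,2],[-17,6.8,3],[-17,6.8,7],[-17,6.8,7]],"fingers":[1,1,1,1,1]}'
python3 -c "
from h import *
goal(499,-288,10.5,78)"
```

```text
clock: 4.92
eef_pos: [502.5, -288.9, 28.1]
tool_rot: [-3.135, -0.003, 1.358]
force: [0.6, 0.7, -0.0]
width: -0.4
t 4.925 pos [ 502.5 -288.9   28.1] yaw [-1.796e+02 -1.000e-01  7.780e+01] F [ 0.6  0.7 -0. ] 
 travel cm [ 0.01 -0.35  1.76] ang [-0.4 -0.1 -0.2]
```

```bash
python3 -m jog '{"angular":[[0,0,0],[0,0,0],[0,0,0],[0,0,0],[0,0,0]],"travel":[[0,-0.3,1.4],[0,-0.3,1.7],[0,1.2,1.7],[0,2.4,1.7],[0,3.6,1.7]],"fingers":[1,1,1,1,1]}'
python3 -m jog '{"angular":[[0,0,0],[0,0,0],[0,0,0],[0,0,0],[0,0,0]],"travel":[[0,0,0],[-0.5,-2,0],[-2,-3.5,-2],[-5,-3.5,-7],[-8,-2,-7]],"fingers":[1,1,0.9,0.9,0.9]}'
python3 - <<'E'
from h import *
snap("p3.png",[("side",(265,160,200,200))],3)
goal(560,-385,80,78)
E
```

```text
clock: 5.55
eef_pos: [541.2, -297.2, 14.3]
tool_rot: [3.141, 0.0, 1.36]
force: [0.4, -0.3, 1.0]
width: 0.2
clock: 6.18
eef_pos: [504.4, -374.0, 87.7]
tool_rot: [3.137, 0.003, 1.359]
force: [0.9, -0.4, -0.3]
width: 8.6
t 6.225 pos [ 504.9 -379.6   86.7] yaw [179.6   0.4  77.7] F [ 2.8 -4.8  0.8] 
 travel cm [0.65 5.49 0.71] ang [ 0.4  0.4 -0.3]
```

View pics/p3.png

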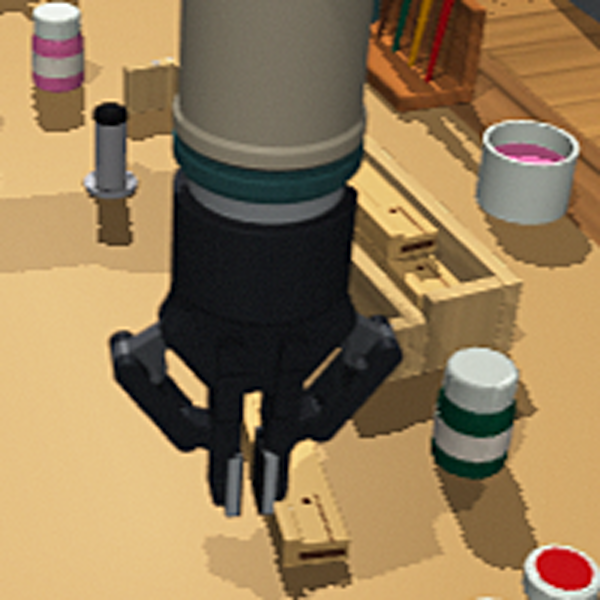

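```bash
python3 - <<'E'
from h import *
px("side","RB",265,160,3,347,543,16);px("side","RF",265,160,3,283,552,20)
snap("p4.png",[("scene",(205,180,200,130))],4)
E
```

```text
side RB world [ 576.1 -344.5] bay [-108.3 -324.3]
side RF world [ 539.8 -343.6] bay [-144.5 -322. ]
```

View pics/p4.png

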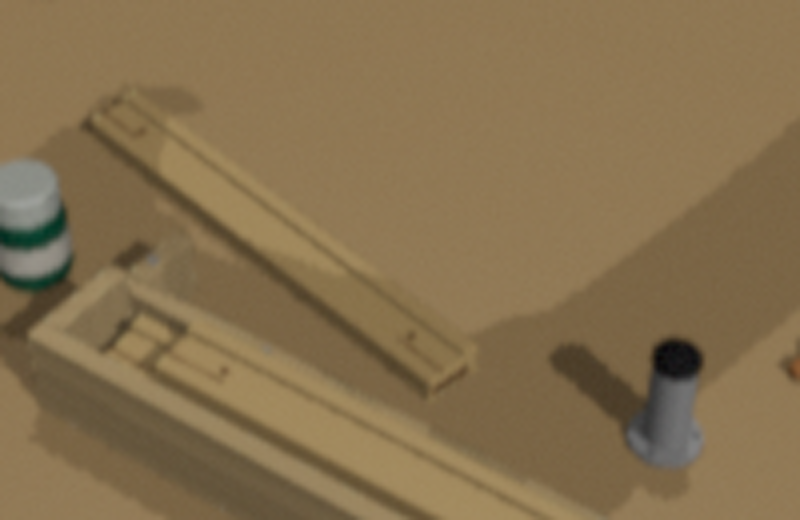

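```bash
python3 - <<'E'
from h import *
a=px("scene","RB",205,180,4,92,122,16);b=px("scene","RF",205,180,4,130,90,20)
c=px("scene","LF",205,180,4,474,350,20);e=px("scene","LB",205,180,4,430,384,16)
for p,q in((b,c),(a,e)):print("tilt",np.arctan2(*(q-p)),np.linalg.norm(q-p))
print("L",(c+e)/2,"R",(a+b)/2)
E
```

```text
scene RB world [ 577.4 -344.9] bay [-107.  -324.8]
scene RF world [ 543.8 -344.7] bay [-140.6 -323.2]
scene LF world [596.3 -47.1] bay [-75.9 -28. ]
scene LB world [627.2 -53.1] bay [-45.3 -35.3]
tilt 0.215613998244469 302.18014971443154
tilt 0.2103048475407137 296.0020252150628
L [-60.58214875 -31.65609395] R [-123.80385613 -323.9878644 ]
```

The bar now has tilt 0.213, left end at bay (-60,-32) and right end at (-124,-324), so the lane behind the post is clear. I'll go behind the right end.

```bash
python3 -c "
from h import *
goal(555,-371,10.5,80)"
```

```text
t 6.275 pos [ 503.9 -376.7   85.4] yaw [179.8   0.3  77.7] F [-0.1 -0.1 -0.3] 
 travel cm [1.69 4.84 7.5 ] ang [ 0.2  0.3 -2.3]
```

```bash
python3 -m jog '{"angular":[[0,0,-2.3],[0,0,-2.3],[0,0,-2.3],[0,0,-2.3],[0,0,-2.3]],"travel":[[0.5,4.8,0],[1,4.8,2],[1.3,4.8,5],[1.3,4.8,6],[1.3,4.8,6]],"fingers":[0.9,0.9,0.9,0.9,0.9]}'
python3 -c "
from h import *
goal(555,-371,10.5,80)"
```

```text
clock: 6.9
eef_pos: [552.9, -368.3, 23.0]
tool_rot: [-3.14, -0.001, 1.4]
force: [-0.2, 0.4, 0.1]
width: 8.6
t 6.9 pos [ 552.9 -368.3   23. ] yaw [-179.9   -0.    80.2] F [-0.2  0.4  0.1] 
 travel cm [-0.23  0.26  1.25] ang [-0.1 -0.   0.2]
```

```bash
python3 -m jog '{"angular":[[0,0,0],[0,0,0],[0,0,0],[0,0,0],[0,0,0]],"travel":[[-0.2,0.25,1.3],[0,0.25,1.3],[1.2,0.25,1.3],[2.4,0.25,1.3],[3.6,0.25,1.3]],"fingers":[0.9,0.9,0.9,0.9,0.9]}'
python3 -m jog '{"angular":[[0,0,0],[0,0,0],[0,0,0],[0,0,0],[0,0,0]],"travel":[[1.3,0,0],[2.6,0,0],[3.9,0,0],[5.2,0,0],[6.5,0,0]],"fingers":[0.9,0.9,0.9,0.9,0.9]}'
python3 - <<'E'
from h import *
s=read_state();print(s["eef_pos"],s["force"])
# bay coords of tcp
d=s["eef_pos"][:2]-[671,-16];c,q=np.cos(.041),np.sin(.041);print(c*d[0]+q*d[1],-q*d[0]+c*d[1])
snap("p5.png",[("scene",(225,180,200,140))],4)
E
```

```text
clock: 7.52
eef_pos: [562.8, -332.6, 11.1]
tool_rot: [3.141, -0.0, 1.401]
force: [-0.3, -0.6, 1.0]
width: 8.7
clock: 8.15
eef_pos: [573.5, -268.9, 10.7]
tool_rot: [-3.142, 0.0, 1.4]
force: [-0.7, -1.2, 1.0]
width: 8.5
[ 573.46164674 -268.90762236   10.71872795] [-0.68959919 -1.24041468  1.04877068]
-107.82269141194226 -248.69713110838055
```

View pics/p5.png

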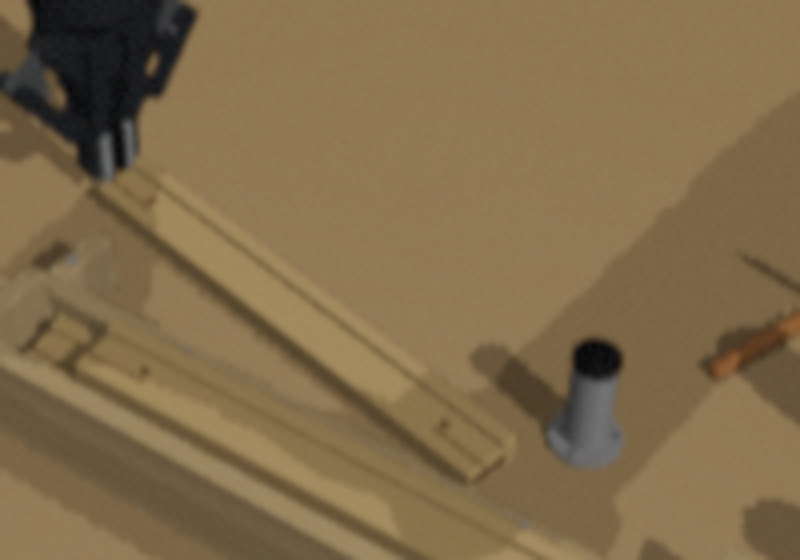

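```bash
python3 - <<'E'
from h import *
a=px("scene","RB",225,180,4,94,190,16)
c=px("scene","LF",225,180,4,514,438,20);e=px("scene","LB",225,180,4,470,474,16)
print("tilt",np.arctan2(*(e-a)),np.linalg.norm(e-a),"L",(c+e)/2)
E
```

```text
scene RB world [ 593.8 -263.3] bay [ -87.3 -243.9]
scene LF world [609.8  37.3] bay [-58.9  55.7]
scene LB world [640.2  31.1] bay [-28.9  48.3]
tilt 0.19732580003404065 297.96819486724144 L [-43.90090663  52.01216142]
```

```bash
python3 -m jog '{"angular":[[0,0,0],[0,0,0],[0,0,0],[0,0,0],[0,0,0]],"travel":[[1.3,0,0],[2.6,0,0],[3.9,0,0],[5.2,0,0],[6.5,0,0]],"fingers":[0.9,0.9,0.9,0.9,0.9]}'
python3 -m jog '{"angular":[[0,0,0],[0,0,0],[0,0,0],[0,0,0],[0,0,0]],"travel":[[1.2,0,0],[2.4,0,0],[3.6,0,0],[4.7,0,0],[4.7,0,0]],"fingers":[0.9,0.9,0.9,0.9,0.9]}'
python3 - <<'E'
from h import *
snap("p6.png",[("scene",(225,180,200,150))],4)
s=read_state();print(s["eef_pos"],s["force"])
d=s["eef_pos"][:2]-[671,-16];c,q=np.cos(.041),np.sin(.041);print(c*d[0]+q*d[1],-q*d[0]+c*d[1])
E
```

```text
clock: 8.82
eef_pos: [584.5, -204.6, 10.7]
tool_rot: [-3.141, -0.0, 1.4]
force: [-0.1, -0.7, -0.0]
width: 8.7
clock: 9.45
eef_pos: [592.7, -157.7, 10.7]
tool_rot: [-3.141, -0.001, 1.402]
force: [-0.0, -0.2, 0.1]
width: 8.7
[ 592.48513218 -158.80407295   10.71699402] [ 0.27250205 -0.86847267  0.95393774]
-84.30221207619516 -139.4658551744163
```

View pics/p6.png

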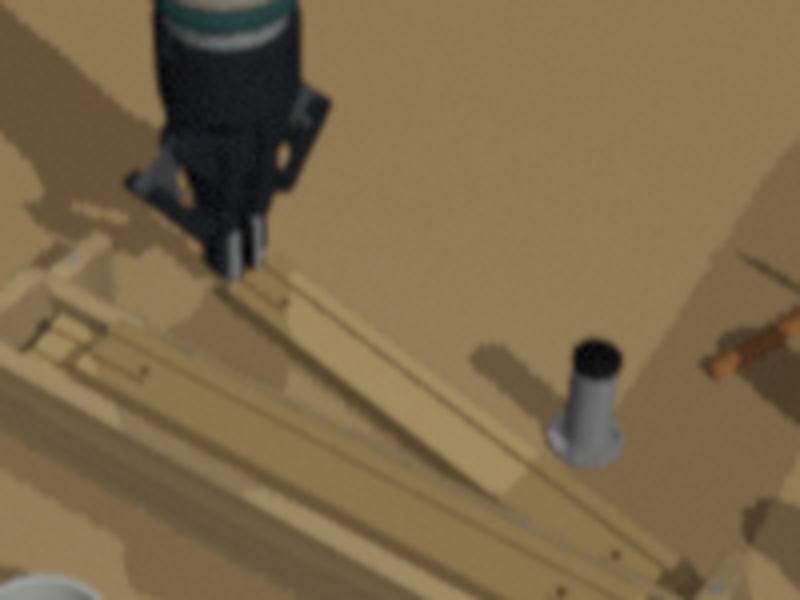

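The bar's left end now sits behind the post, about 20 mm from the left cheek. Next I swing the right end in.

```bash
cat >> h.py <<'E'
def bgoal(bx,by,z,yaw=92.3):
    c,s=np.cos(.041),np.sin(.041);goal(671+c*bx-s*by,-16+s*bx+c*by,z,yaw)
    d=read_state()["eef_pos"][:2]-[671,-16];print("tcp bay",(c*d[0]+s*d[1]).round(1),(-s*d[0]+c*d[1]).round(1))
E
python3 -m jog '{"angular":[[0,0,0],[0,0,0],[0,0,0],[0,0,-6],[0,0,-12]],"travel":[[-1.5,0,0],[-2,-1,-3],[-1,-4,-6],[3,-7,-6],[3,-7,-6]],"fingers":[0.9,0.9,1,1,1]}'
python3 -c "
from h import *
bgoal(-135,-90,10.5)"
```

```text
clock: 10.12
eef_pos: [526.2, -115.6, 71.1]
tool_rot: [-3.139, -0.003, 1.615]
force: [0.4, -0.6, 0.4]
width: -0.2
t 10.125 pos [ 526.2 -115.6   71.1] yaw [-1.799e+02 -1.000e-01  9.250e+01] F [ 0.4 -0.6  0.4] 
 travel cm [0.34 1.39 6.06] ang [-0.1 -0.1  0.2]
tcp bay -148.8 -93.6
```

```bash
python3 -m jog '{"angular":[[0,0,0],[0,0,0],[0,0,0],[0,0,0],[0,0,0]],"travel":[[0.2,0.5,4],[0.2,0.7,6],[0.2,2.0,6],[0.2,3.5,6],[0.2,4.7,6]],"fingers":[1,1,1,1,1]}'
python3 -m jog '{"angular":[[0,0,0],[0,0,0],[0,0,0],[0,0,0],[0,0,0]],"travel":[[0,0.9,0],[0,1.8,0],[0,2.7,0],[0,3.5,0],[0,4.1,0]],"fingers":[1,1,1,1,1]}'
python3 -c "
from h import *
bgoal(-52,-90,10.5)"
```

```text
clock: 10.75
eef_pos: [577.2, -114.9, 11.7]
tool_rot: [3.14, 0.001, 1.609]
force: [-0.4, -0.7, -0.5]
width: -0.2
clock: 11.38
eef_pos: [616.8, -112.3, 10.7]
tool_rot: [-3.141, -0.0, 1.61]
force: [-1.3, 0.3, 1.5]
width: 0.0
t 11.375 pos [ 616.8 -112.3   10.7] yaw [-180.    -0.    92.2] F [-1.3  0.3  1.5] 
 travel cm [0.4  0.61 0.02] ang [-0.  -0.  -0.1]
tcp bay -58.1 -94.0
```

```bash
python3 -m jog '{"angular":[[0,0,0],[0,0,0]],"travel":[[0,0.2,0],[0,0.4,0]],"fingers":[1,1]}'
python3 -m jog '{"angular":[[0,0,0],[0,0,0]],"travel":[[0,0.2,0],[0,0.3,0]],"fingers":[1,1]}'
python3 -c "
from h import *
snap('p7.png',[('side',(275,160,160,140))],4)
bgoal(-52,-90,10.5)"
```

```text
clock: 11.62
eef_pos: [620.0, -112.2, 10.6]
tool_rot: [-3.141, -0.0, 1.609]
force: [-1.4, -0.6, 1.5]
width: 0.2
clock: 11.88
eef_pos: [623.4, -112.2, 10.7]
tool_rot: [3.142, -0.0, 1.609]
force: [-1.2, 0.3, 0.9]
width: 0.1
t 11.925 pos [ 623.5 -112.2   10.7] yaw [180.   -0.   92.2] F [-1.3 -0.8  0.6] 
 travel cm [ 0.42 -0.06  0.02] ang [ 0.  -0.  -0.1]
tcp bay -51.4 -94.2
```

View pics/p7.png

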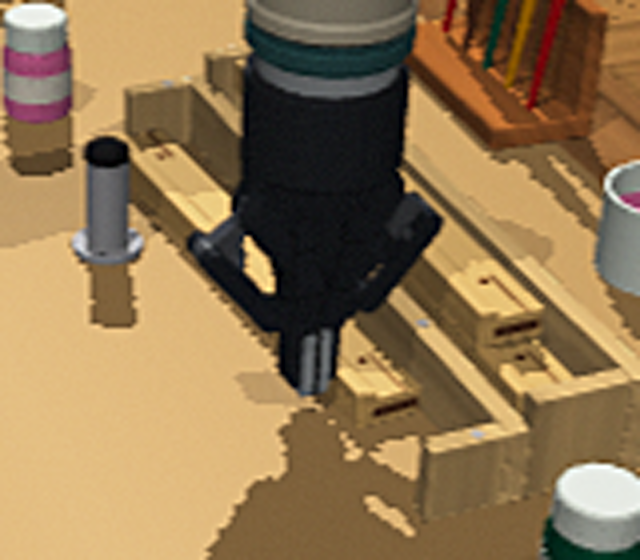

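The right end is still short of the fence. I'll creep in by force until contact.

```bash
python3 -m jog '{"angular":[[0,0,0],[0,0,0]],"travel":[[0,0.3,0],[0,0.6,0]],"fingers":[1,1]}'
python3 -m jog '{"angular":[[0,0,0],[0,0,0]],"travel":[[0,0.3,0],[0,0.5,0]],"fingers":[1,1]}'
python3 - <<'E'
from h import *
a=px("side","RB",275,160,4,417,393,16);b=px("side","RF(p7)",275,160,4,345,412,20)
E
```

```text
clock: 12.18
eef_pos: [625.9, -111.6, 10.4]
tool_rot: [-3.134, -0.002, 1.609]
force: [-10.3, 0.3, 11.2]
width: -0.0
clock: 12.42
eef_pos: [626.9, -110.5, 10.3]
tool_rot: [-3.127, -0.005, 1.609]
force: [-18.1, 2.8, 15.7]
width: -0.2
side RB world [ 671.  -138.1] bay [  -5.  -121.9]
side RF(p7) world [ 628.4 -147. ] bay [ -47.9 -129.1]
```

```bash
python3 -m jog '{"angular":[[0,0,0],[0,0,0],[0,0,0],[0,0,0],[0,0,0]],"travel":[[0,-2.5,0],[0,-2.5,0],[5,-2.5,0],[10.5,-2.5,0],[10.5,-2.5,0]],"fingers":[1,1,1,1,1]}'
python3 -c "
from h import *
bgoal(-53,20,10.5)"
```

```text
clock: 13.05
eef_pos: [606.7, 0.5, 10.4]
tool_rot: [3.14, -0.005, 1.619]
force: [-0.7, -0.0, -1.1]
width: -0.2
t 13.05 pos [6.067e+02 5.000e-01 1.040e+01] yaw [179.9  -0.3  92.7] F [-0.7 -0.  -1.1] 
 travel cm [ 0.08  1.06 -0.01] ang [ 0.1 -0.3  0.4]
tcp bay -63.6 19.1
```

```bash
python3 -m jog '{"angular":[[0,0,0],[0,0,0],[0,0,0]],"travel":[[0,0.6,0],[0,1.0,0],[0,1.3,0]],"fingers":[1,1,1]}'
python3 -m jog '{"angular":[[0,0,0],[0,0,0]],"travel":[[0,0.2,0],[0,0.4,0]],"fingers":[1,1]}'
python3 -m jog '{"angular":[[0,0,0],[0,0,0]],"travel":[[0,0.2,0],[0,0.4,0]],"fingers":[1,1]}'
python3 -c "
from h import *
bgoal(-53,20,10.5)"
```

```text
clock: 13.42
eef_pos: [619.0, -9.0, 10.8]
tool_rot: [3.141, 0.001, 1.607]
force: [-0.8, -0.7, -0.4]
width: -0.1
clock: 13.68
eef_pos: [621.9, -7.8, 10.7]
tool_rot: [-3.141, 0.0, 1.609]
force: [-2.1, -0.2, 0.4]
width: -0.2
clock: 13.92
eef_pos: [622.6, -7.7, 10.5]
tool_rot: [-3.134, -0.0, 1.609]
force: [-10.5, -1.1, 9.1]
width: -0.2
t 13.925 pos [622.6  -7.7  10.5] yaw [-179.6   -0.    92.2] F [-10.5  -1.1   9.1] 
 travel cm [ 0.97 -0.5  -0.  ] ang [-0.4 -0.  -0.1]
tcp bay -48.0 10.3
```

Contact force came up at bay x = -48.0 at mid-bar and -47.9 near the right end, so the bar is flush. I'll withdraw and check numerically.

```bash
python3 -m jog '{"angular":[[0,0,0],[0,0,0],[0,0,0],[0,0,0],[0,0,0]],"travel":[[-0.5,-2,0],[-1.5,-3,-2],[-2,-6,-8],[-2,-12,-14],[-2,-16,-18]],"fingers":[1,1,1,1,1]}'
python3 -m jog '{"angular":[[0,0,0],[0,0,0]],"travel":[[0,-4,-2],[0,-4,-2]],"fingers":[1,1]}'
python3 - <<'E'
from h import *
i=get_image("side");cv2.imwrite("pics/end.png",i[:,:,::-1]);g=cv2.cvtColor(i,cv2.COLOR_RGB2GRAY).astype(np.float32)
i0=cv2.imread("pics/side0.png",0).astype(np.float32)
c,s=np.cos(.041),np.sin(.041)
def samp(im,bx,by,z):
    u,v=proj("side",[671+c*bx-s*by,-16-4+s*bx+c*by,z]);return cv2.getRectSubPix(im,(1,1),(float(u),float(v)))[0,0]
X=np.arange(-70,1,4);print("x   ",X)
for y in(-110,-80,-50,-20,10,40,110,130,150):print(y,[int(samp(g,x,y,20)) for x in X])
print("along y at x=-20,z=16:",[(y,int(samp(g,-20,y,16)),int(samp(i0,-20,y,16))) for y in range(-180,185,10)])
# bystanders: big changes vs start near them
for n,(u,v) in dict(jar1=(424,298),jar4=(427,387),jar2=(284,177),jar3=(249,194),cap=(453,352),glass=(217,180),brush=(225,219)).items():
    print(n,np.abs(g-i0)[v-12:v+12,u-12:u+12].mean().round(1),end=" ")
print(read_state()["eef_pos"])
E
```

```text
clock: 14.55
eef_pos: [481.6, -32.5, 177.3]
tool_rot: [3.14, -0.0, 1.609]
force: [0.5, -0.2, 0.4]
width: -0.1
clock: 14.8
eef_pos: [440.5, -34.0, 197.5]
tool_rot: [3.139, -0.001, 1.609]
force: [0.7, -0.2, -0.1]
width: -0.1
x    [-70 -66 -62 -58 -54 -50 -46 -42 -38 -34 -30 -26 -22 -18 -14 -10  -6  -2]
-110 [184, 182, 182, 184, 144, 91, 76, 81, 76, 178, 204, 194, 198, 201, 190, 131, 114, 96]
-80 [182, 183, 182, 184, 149, 95, 83, 84, 75, 175, 205, 187, 200, 200, 202, 175, 113, 96]
-50 [183, 183, 182, 184, 178, 95, 95, 89, 75, 182, 205, 194, 201, 200, 201, 173, 108, 93]
-20 [182, 184, 181, 185, 149, 95, 94, 89, 76, 182, 206, 195, 201, 199, 204, 168, 110, 91]
10 [184, 183, 182, 185, 155, 87, 89, 85, 72, 176, 205, 202, 202, 200, 204, 170, 109, 91]
40 [156, 155, 156, 159, 123, 64, 74, 76, 81, 193, 208, 194, 203, 202, 204, 175, 110, 84]
110 [79, 157, 114, 84, 59, 64, 70, 68, 68, 159, 176, 161, 173, 173, 177, 143, 79, 69]
130 [89, 80, 68, 72, 70, 68, 70, 68, 67, 157, 180, 164, 168, 175, 177, 111, 79, 72]
150 [6, 10, 10, 8, 26, 70, 71, 68, 63, 153, 179, 174, 180, 161, 130, 89, 85, 70]
along y at x=-20,z=16: [(-180, 96, 93), (-170, 106, 103), (-160, 165, 160), (-150, 98, 91), (-140, 98, 103), (-130, 63, 88), (-120, 112, 104), (-110, 203, 90), (-100, 193, 89), (-90, 201, 97), (-80, 193, 91), (-70, 199, 103), (-60, 194, 85), (-50, 196, 87), (-40, 202, 88), (-30, 191, 85), (-20, 200, 87), (-10, 192, 88), (0, 196, 86), (10, 201, 87), (20, 195, 87), (30, 200, 84), (40, 202, 85), (50, 198, 90), (60, 170, 100), (70, 173, 88), (80, 167, 88), (90, 173, 92), (100, 175, 86), (110, 165, 89), (120, 173, 91), (130, 173, 94), (140, 167, 95), (150, 172, 94), (160, 130, 83), (170, 74, 92), (180, 80, 91)]
jar1 4.1 jar4 4.7 jar2 8.7 jar3 8.4 cap 4.9 glass 3.6 brush 10.8 [442.41651817 -33.80739136 196.94658209]
```

```bash
python3 -m jog '{"angular":[[0,0,0],[0,0,0]],"travel":[[0,0,0],[0,0,0]],"fingers":[1,1]}'; python3 -c "
from cell import *
print(finish_job())"
```

```text
clock: 15.1
eef_pos: [442.7, -34.1, 195.2]
tool_rot: [-3.141, 0.0, 1.61]
force: [-0.2, 0.9, -0.3]
width: -0.1
the job is handed in; nothing more can be done
None
```

The bar is home in the front bay, and I handed the job in at about 15 s; `finish_job()` reports no verdict. I did it all with fingertip pushes. I turned the bar by its left half and trimmed the angle at its right half. Then I pushed it lengthwise behind the post, swung the right end in, and seated it with pushes at the right end and the middle.

**Seating:** In the side camera the bar's front edge sits at about x = -36 mm in the bay frame, from y = -110 to +150. That is flush with the fence along the whole length. The finger stopped at -47.9 mm near the right end and -48.0 mm at mid-bar, which agrees. The bar spans about y = -120 to +165 mm, inside both cheeks.

**Force:** The highest force I read was about 24 N, on the wrist.

**Bystanders:** I saw no contact, and the patches of image around the jars, cap, glass and flat brush changed little from the start. The brush patch changed most (10.8 grey levels). I put that down to the arm's shadow but did not confirm it.

**Disagreements:** The two cameras differed by about 8 mm in y, so I used their average after checking it against the fingertip.

**Pictures:** I viewed 12, two over the budget, so the final check was numeric only.

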